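Clear, shut and lock the demonstration unit for transport

TASK

Get the cream demonstration unit ready to carry away. First clear what is in the way: stand the loudspeaker that is inside the tray upright on the cork mat, and bring the black glasses case out from in front of the unit's side so that it lies on the table clear of the lock's path and of the unit. Only then push the open lid fully shut, and last slide the transport lock all the way to its end block; do not drop the loudspeaker, and leave the other things on the table where they are.

Things in the scene. Friction and masses are not known exactly. Their poses are not given: they have to be found in the camera images.
- unit: Fixed cream plastic open tray, 160 (its x) by 220 (its y) by 60 mm high, walls and floor 5 mm. Origin: centre of the underside, on the table. The lid is hinged along its +x long side; the transport lock runs along the outside of its -x long side. On that side, next to the +y end, a fixed end block sticks out: x -130 to -80, y 64 to 82 mm, up to z 62 mm.
- lid (a joint): Hinge angle of the lid in rad: 0 = shut flat on the rim, 1.57 = standing upright; starts open at 1.5 to 1.8. Stiff hinge, the lid stays where it is left; about 2 N at its free edge moves it. The lid is a cream plate 156 by 220 by 8 mm with key squares on its outer face and, at its free edge, a small tab (26 by 40 mm, at unit y 22 to 62 mm) that comes to lie over the lock rail's side when shut.
- lid_hinge (a point): Middle of the lid's hinge line, at (80, 0, 61) mm in the unit's frame; the hinge line runs along the unit's y. Shut, the lid's top face is 69 mm above the table.
- lid_edge (a point): Middle of the lid's free edge on its outer face, 156 mm from the hinge line. Its z axis is the normal of the outer face (the one to push), its x axis points from the free edge to the hinge.
- lock (a joint): Travel of the transport lock in m: starts at 0 to 0.012 (unlocked), 0.110 = at its end stop, against the end block (locked). Moves along the unit's +y; about 2 to 3 N.
- lock_grip (a point): Centre of the transport lock's upright grip fin: 32 (unit x) by 12 (unit y) mm, from z 77 to 123 mm above the table. Below it is the lock's grey block, 46 (x) by 24 (y) mm, from z 14 to 77 mm. Lies at x = -107, y = -60 mm + travel in the unit's frame. Axes as the unit's.
- speaker: Black loudspeaker standing in the tray, 62 (its x) by 58 (its y) by 80 mm high, about 0.35 kg, round cone on its -x face. Origin: centre of its underside (5 mm above the table on the tray floor). It stands 25 mm proud of the rim and keeps the lid from shutting.
- case: Black hard glasses case lying on the table, 140 (its x) by 44 (its y) by 38 mm high, about 0.16 kg. Origin: centre of its underside. One end (+x) lies beside the unit's -x side, between the lock and the end block, and keeps the lock from reaching its end stop; the rest sticks out to the side away from the unit.
- case_end_a (a point): Middle of the case's end face at its +x end, 19 mm above its underside (the end next to the unit at the start).
- case_end_b (a point): Middle of the case's end face at its -x end, 19 mm above its underside.
- mat: Fixed square cork mat, 130 by 130 by 4 mm, flat on the table to the left or right of the unit. Origin: centre of its underside.
- twin: A second loudspeaker of the same make, standing on the table behind the open lid; bystander. Origin: centre of underside, 62 by 58 by 80 mm.
- mug: White mug, 80 mm wide, 90 mm high, handle at its +y side; bystander. Origin: centre of underside.
- piece: Black round game piece, 38 mm wide, 65 mm high, standing left of the unit on the robot's side; bystander. Origin: centre of underside.

How it is judged:
On the way, in this order (a step that is already met when the one before it is completed fails the run):
1. the way is cleared: the loudspeaker stands released on the cork mat and the case lies on the table clear of the unit and the lock's path, while the lid is still open and the lock unlocked (x of speaker in the frame of mat between -0.055 and 0.055 m and y of speaker in the frame of mat between -0.055 and 0.055 m and height (world z) of speaker below 0.012 m and angle between speaker's own z axis and vertical below 0.1 rad and linear speed of each of speaker, case below 0.03 m/s and contact force between the fingers and speaker below 0.2 N and (x of each of case_end_a, case_end_b in the frame of unit below -0.135 m or x of each of case_end_a, case_end_b in the frame of unit above 0.09 m or y of each of case_end_a, case_end_b in the frame of unit above 0.12 m or y of each of case_end_a, case_end_b in the frame of unit below -0.12 m) and height (world z) of each of case_end_a, case_end_b below 0.035 m and value of joint lid above 0.3 rad and value of joint lock below 0.09 m), for 0.2 s.
2. the lid is pushed shut, the lock not yet home (value of joint lid below 0.05 rad and value of joint lock below 0.09 m), for 0.2 s.
3. the transport lock is at its end stop with the lid shut (value of joint lid below 0.05 rad and value of joint lock above 0.105 m), for 0.2 s.
At the end, for the whole second after the job is handed in: Lid shut (within 0.05 rad); lock at its end stop (within 5 mm); loudspeaker released, upright, its centre within 55 mm of the mat's centre along each mat side; case at rest on the table, both ends beyond the unit's outline, lock and end block (all of step 3 and x of speaker in the frame of mat between -0.055 and 0.055 m and y of speaker in the frame of mat between -0.055 and 0.055 m and height (world z) of speaker below 0.012 m and angle between speaker's own z axis and vertical below 0.1 rad and linear speed of each of speaker, case below 0.03 m/s and contact force between the fingers and speaker below 0.2 N and (x of each of case_end_a, case_end_b in the frame of unit below -0.135 m or x of each of case_end_a, case_end_b in the frame of unit above 0.09 m or y of each of case_end_a, case_end_b in the frame of unit above 0.12 m or y of each of case_end_a, case_end_b in the frame of unit below -0.12 m) and height (world z) of each of case_end_a, case_end_b below 0.035 m); the robot touches nothing.
It fails at once if the loudspeaker is dropped (in the air, more than 50 mm up, with nothing holding it) (height (world z) of speaker above 0.05 m and contact force between speaker and anything else below 0.05 N).
It fails at once if a bystander (second loudspeaker, mug, game piece) is displaced by more than 40 mm (distance of any of twin, mug, piece from where it was at the start of the episode above 0.04 m).
It also fails if it takes over 70 s, if anything falls off the work surface, if the arm or the gripper's body presses on something with over 40 N, if the wrist force passes 120 N, or if a joint passes its speed limit or range.

ROBOT

A 6-joint arm with a two-finger parallel gripper is mounted at the origin on the work surface. World frame = base frame: x ahead of the robot, y to its left, z up, the work surface at z = 0. Lengths are in m, angles in rad, forces in N, time in s.
With the tool pointing down it reaches from about 0.25 to 0.775 m from the base axis. Payload 4 kg.
Tool frame: the origin (TCP) lies at the very end of the fingers, on their centre line; the grasp point (between the pads) lies 19 mm behind it; x points along the fingers, y is the direction in which the jaws open and shut, and the axes are right-handed (so a half turn about x gives the same grasp; the last joint's range is limited). The gripper opens to 94 mm and grips with 3 to 60 N. Pads are 16 mm wide; open, the fingers measure 119 mm over their backs; the gripper's body (75 mm by 177 mm) begins 78 mm behind the grasp point.
Start: joints at [-1.362, 0.087, 1.371, -0, 1.684, -0.103], TCP at [0.169, -0.524, 0.182] pointing down, gripper open.
Joint ranges: [-3.1, 3.1], [-0.76, 2.03], [0.27, 2.55], [-1.08, 4.22], [0.17, 2.65], [-2.57, 2.57]. Speed limits (rad/s): [2.79, 2.79, 3.14, 3.14, 3.14, 3.14].

INTERFACE

Orientations are given as [roll, pitch, yaw] about the fixed x, y, z axes, in that order (R = Rz(yaw) Ry(pitch) Rx(roll)).
In Python, from bench import robot gives the robot as it stands.
- The arm moves only by the tool carry_out, never from a script. Its argument "targets" is a list of rows, each a list of 5 numbers: the closure, from 0 (fully open) to 1 (shut), then the shift along the tool's x, y, z in cm, then the turn about the tool's x in degrees. In form: [[fingers, tx, ty, tz, turn], ...]. A call has 1 to 20 rows; each row shifts and turns the commanded pose from where the row before left it, along the tool's axes as they then stand; what a row does not reach is not made up. A row lasts 1/10 s, in which the tool goes at most 50 mm and 8.59 degrees, less where a joint would pass 70% of its speed; a pose out of reach is approached as far as the arm can. A call is refused whole if a number of a shift passes 5 or a number of a turn 8.59, either way. A call with a gripper value outside its range is refused whole. The fingers move at their own pace and stop on an object; the grip force is fixed at half the most. Time passes only in rows, so rows that do not move let the fingers close. It gives the time, the measured TCP pose, the force and the opening at its end, in the units of the state.
- robot.get_obs(): the state, without advancing time (a new reading comes with each control period).
- robot.snapshot(name): name is "scene" or "top" or "wrist"; returns a dict with "image" (384x512x3 uint8, red, green, blue), "camera_matrix" (3x3 intrinsics, pixels), "pose" (4x4, takes a point from camera to world coordinates). Camera axes: x right, y up, looking along -z (the intrinsics and any distortion apply to the point x, -y, -z); pixel columns grow to the right and rows downward; lengths in m; the calibration is good to about 2 mm. The wrist camera is an equidistant fisheye: a pixel r from the principal point sees the ray r / f radians off the axis. A picture is of the moment at which its call begins. There is no depth.
- robot.close_job(): hands the job in, once; it reports no verdict.
The state is a dict: "time": time; "joint_positions": joint angles; "qvel": joint speeds; "joint_torque": joint torques, N m; "tool_pos": TCP position; "ee_rot": TCP orientation; "wrist_force": force on the tool from outside, world axes, zero at the start; "wrist_torque": the same for the moment, N m; "width": finger opening in m.
Only numpy, scipy, OpenCV 4.12 (cv2) and the standard library are available. Lean on these libraries where they do the work, as an engineer would, in place of code of your own. Each camera call takes 0.05 s, during which the arm holds its last target. There are 200 camera calls.

## Working session

There is one attempt and no reset: what is moved stays moved. The work goes in short steps, Python scripts to look and compute and a tool call to move; the robot and the scene stay as the last step left them, time stands still between calls to the robot, and variables do not carry over. Pictures are saved under pics/ and viewed, about 8 in all and at most 12, crops included, and the job is handed in when it is done.

Besides the shell and the picture viewer there is one more tool, called as name(argument=value, ...) on one line, values as JSON. carry_out: Moves the arm, as the interface text tells. Its arguments: {"type":"object","properties":{"targets":{"type":"array","items":{"type":"array","items":{"type":"number"}}}},"required":["targets"]}

```bash
mkdir -p pics; cat > h.py <<'E'
import numpy as np, cv2
from bench import robot
def snap(n,f):
    s=robot.snapshot(n); cv2.imwrite(f'pics/{f}.png',s['image'][:,:,::-1]); np.savez(f'pics/{f}.npz',K=s['camera_matrix'],P=s['pose'],im=s['image']); return s
def ray(f,u,v):
    d=np.load(f'pics/{f}.npz');K,P=d['K'],d['P']
    a=np.array([(u-K[0,2])/K[0,0],(v-K[1,2])/K[1,1]])
    if 'wrist' in f:
        r=np.linalg.norm(a); q=np.r_[a/max(r,1e-9)*np.sin(r),np.cos(r)]
    else: q=np.r_[a,1]
    return P[:3,3],P[:3,:3]@(q*[1,-1,-1])
def pt(f,u,v,z):
    o,d=ray(f,u,v); return (o+d*(z-o[2])/d[2]).round(4)
def proj(f,p):
    d=np.load(f'pics/{f}.npz');K,P=d['K'],d['P']
    q=P[:3,:3].T@(np.array(p)-P[:3,3])*[1,-1,-1]
    if 'wrist' in f:
        r=np.hypot(q[0],q[1]);t=np.arctan2(r,q[2]);a=q[:2]/max(r,1e-9)*t
    else: a=q[:2]/q[2]
    return a[0]*K[0,0]+K[0,2],a[1]*K[1,1]+K[1,2]
E
python3 - <<'E'
from h import *
a=snap('top','top0');b=snap('scene','scene0')
cv2.imwrite('pics/both0.png',np.vstack([cv2.resize(x['image'][:,:,::-1],None,fx=1,fy=1) for x in(a,b)])[:,:])
for s in(a,b):print(s['camera_matrix'].round(1).tolist(),s['pose'].round(3).tolist())
print(robot.get_obs())
cv2.imwrite('pics/top0b.png',cv2.resize(a['image'][:,:,::-1],(800,600)));cv2.imwrite('pics/scene0b.png',cv2.resize(b['image'][:,:,::-1],(800,600)))
E
```

```text
[[430.1, 0.0, 258.6], [0.0, 430.1, 192.8], [0.0, 0.0, 1.0]] [[-0.027, 0.995, -0.097, 0.397], [-0.999, -0.029, -0.019, -0.016], [-0.022, 0.096, 0.995, 1.198], [0.0, 0.0, 0.0, 1.0]]
[[410.7, 0.0, 261.9], [0.0, 410.7, 187.2], [0.0, 0.0, 1.0]] [[-0.162, -0.832, 0.531, 1.024], [0.987, -0.135, 0.09, 0.075], [-0.003, 0.539, 0.843, 0.916], [0.0, 0.0, 0.0, 1.0]]
{'time': 0.1, 'joint_positions': array([-1.36211415e+00,  8.79047509e-02,  1.37207630e+00, -4.19650511e-06,
        1.68358393e+00, -1.03113114e-01]), 'qvel': array([-0.00082402, -0.00090155, -0.00392009,  0.00030202, -0.0015537 ,
        0.00018106]), 'joint_torque': array([ 2.71519311e-03, -3.41253054e+01, -3.03300726e+01,  7.20155588e-02,
        3.04091640e-02, -9.78704315e-05]), 'tool_pos': array([ 0.16859986, -0.52296747,  0.18062193]), 'ee_rot': array([-1.67179481,  1.56882399,  1.78159267]), 'wrist_force': array([-0.51623848,  0.68254984,  0.52401527]), 'wrist_torque': array([ 0.04298171,  0.02169071, -0.00890844]), 'width': 0.09383345871963052}
```

View pics/top0b.png

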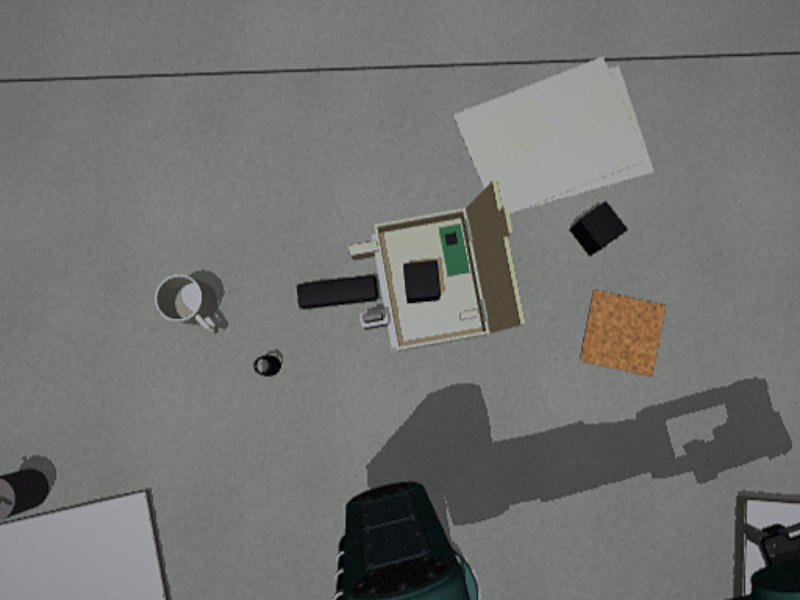

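View pics/scene0b.png

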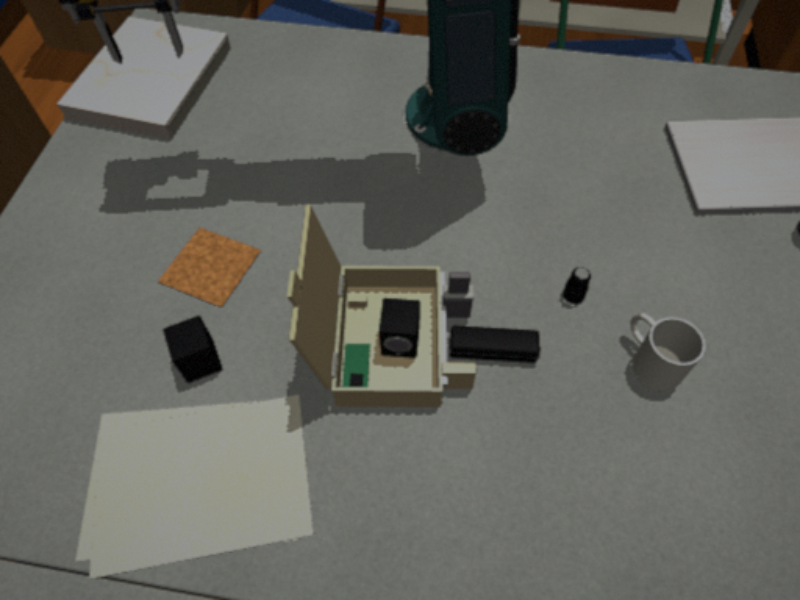

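The top view shows the unit at the centre with its hinge side towards -y. The speaker is at about (422,280), the case at (337,292), the lock at (374,316) and the mat at (623,333), in 800-wide pixels. Next I measure these.

```bash
python3 - <<'E'
from h import *
k=1/1.5625
P=lambda u,v,z:pt('top0',u*k,v*k,z)
im=np.load('pics/top0.npz')['im']; hsv=cv2.cvtColor(im,cv2.COLOR_RGB2HSV)
m=((hsv[:,:,0]<20)&(hsv[:,:,1]>130)&(hsv[:,:,2]>120)).astype(np.uint8)
def rects(m,z,amin,name):
    m=cv2.morphologyEx(m,cv2.MORPH_OPEN,np.ones((3,3)))
    for c in cv2.findContours(m,0,2)[0]:
        if cv2.contourArea(c)<amin: continue
        b=cv2.boxPoints(cv2.minAreaRect(c)); w=np.array([pt('top0',*q,z)[:2] for q in b])
        e=[w[1]-w[0],w[2]-w[1]]
        print(name,'px',(b.mean(0)/k).round(),'c',w.mean(0).round(4),'sizes',[round(np.linalg.norm(x),4) for x in e],'ang',[round(np.degrees(np.arctan2(x[1],x[0])),1) for x in e])
rects(m,.004,200,'mat')
d=(im.max(2)<45).astype(np.uint8); d[:,:150]=0; d[280:]=0
rects(d,.038,100,'case38'); rects(d,.085,100,'spk85')
print('rim',[P(*q,.06) for q in[(375,227),(467,211),(397,348),(487,333)]])
print('fin top',P(375,313,.123),'lid tip',P(495,183,.2))
d=np.load('pics/top0.npz')
E
python3 - <<'E'
import cv2
a=cv2.imread('pics/top0.png')[110:240,170:350]
b=cv2.imread('pics/scene0.png')[120:270,180:360]
a=cv2.resize(a,(540,390),interpolation=cv2.INTER_CUBIC)
import numpy as np
cv2.imwrite('pics/crop.png',cv2.resize(a,(780,563)))
E
```

```text
mat px [622. 333.] c [ 0.4467 -0.3767] sizes [np.float64(0.127), np.float64(0.1305)] ang [np.float64(-15.1), np.float64(-104.2)]
case38 px [337. 291.] c [0.531  0.1228] sizes [np.float64(0.1392), np.float64(0.0453)] ang [np.float64(-84.8), np.float64(-174.6)]
case38 px [421. 281.] c [ 0.5442 -0.025 ] sizes [np.float64(0.0589), np.float64(0.0687)] ang [np.float64(-85.9), np.float64(-176.2)]
case38 px [597. 228.] c [ 0.6278 -0.334 ] sizes [np.float64(0.0818), np.float64(0.0635)] ang [np.float64(-54.8), np.float64(-146.6)]
spk85 px [337. 291.] c [0.5256 0.1172] sizes [np.float64(0.1334), np.float64(0.0435)] ang [np.float64(-84.8), np.float64(-174.5)]
spk85 px [421. 281.] c [ 0.5382 -0.0246] sizes [np.float64(0.0564), np.float64(0.0658)] ang [np.float64(-85.9), np.float64(-176.2)]
spk85 px [597. 228.] c [ 0.6185 -0.321 ] sizes [np.float64(0.0785), np.float64(0.061)] ang [np.float64(-54.8), np.float64(-146.5)]
rim [array([0.6375, 0.0524, 0.06  ]), array([ 0.6605, -0.1066,  0.06  ]), array([0.4286, 0.0199, 0.06  ]), array([ 0.4498, -0.1329,  0.06  ])]
fin top [0.484  0.0518 0.123 ] lid tip [ 0.6699 -0.1393  0.2   ]
```

View pics/crop.png

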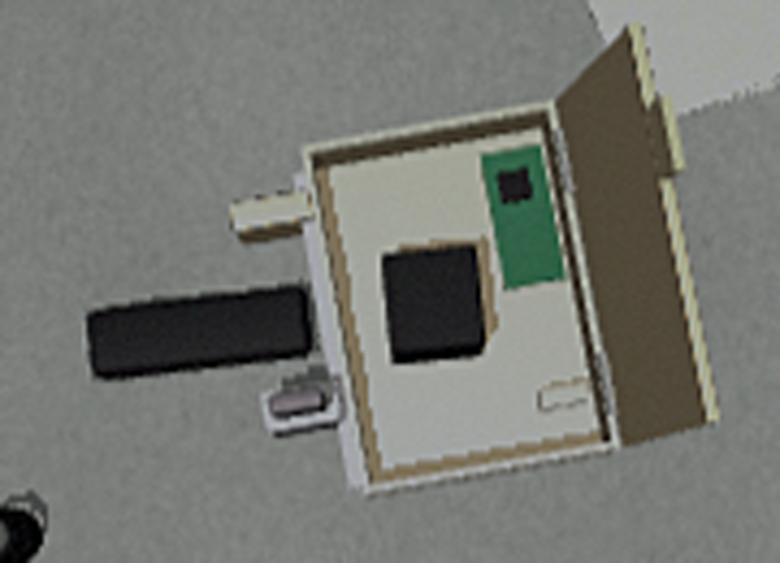

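```bash
python3 - <<'E'
from h import *
C=lambda u,v,z:pt('top0',170+(u+.5)/4.333-.5,110+(v+.5)/4.333-.5,z)
rim=np.array([C(*q,.06)[:2] for q in[(305,148),(553,103),(617,450),(365,494)]])
mod=np.array([(-80,110),(80,110),(80,-110),(-80,-110)])/1e3
c=rim.mean(0);A=mod.T@(rim-c);yaw=np.arctan2(A[0,1]-A[1,0],A[0,0]+A[1,1])
R=np.array([[np.cos(yaw),-np.sin(yaw)],[np.sin(yaw),np.cos(yaw)]])
print('unit',c,np.degrees(yaw),'resid mm',((mod@R.T+c-rim)*1e3).round(1).tolist())
W=lambda x,y:(R@np.array([x,y])/1e3+c).round(4); U=lambda p:(R.T@(np.array(p)[:2]-c)*1e3).round(1)
s=np.array([C(*q,.085)[:2] for q in[(383,255),(474,245),(484,354),(392,362)]])
print('spk',s.mean(0),[np.linalg.norm(s[i]-s[i-1]).round(4) for i in range(4)],[np.degrees(np.arctan2(*(s[i]-s[i-1])[::-1])).round(1) for i in range(4)],'unit',U(s.mean(0)))
print('fin',C(298,402,.123),U(C(298,402,.123)))
k=np.array([C(*q,.038)[:2] for q in[(88,312),(306,286),(312,354),(95,379)]]);print('case',k.mean(0),U(k.mean(0)),[U(x) for x in k])
print('endblock world',W(-130,73),W(-80,73))
for th in(1.5,1.6,1.7,1.8):
    for y in(-110,110):
        print(th,y,end=' ')
        x=W(80-156*np.cos(th),y);p=proj('top0',[*x,.061+.156*np.sin(th)]);print([(round((p[0]-170+.5)*4.333),round((p[1]-110+.5)*4.333))])
E
```

```text
unit [ 0.545475 -0.040825] -81.62518108305407 resid mm [[1.1, 2.0], [0.8, -1.6], [-0.5, -2.3], [-1.3, 1.8]]
spk [ 0.538625 -0.02425 ] [np.float64(0.0651), np.float64(0.0553), np.float64(0.0664), np.float64(0.0554)] [np.float64(3.3), np.float64(-85.3), np.float64(-176.6), np.float64(93.3)] unit [-17.4  -4.4]
fin [0.4789 0.056  0.123 ] [-105.5  -51.8]
case [0.530675 0.12215 ] [-163.4    9.1] [array([-231. ,   34.3]), array([-92.9,  26.6]), array([-96.4, -16.4]), array([-233.2,   -8.2])]
endblock world [0.5988 0.0984] [0.606 0.049]
1.5 -110 [(632, 441)]
1.5 110 [(556, 38)]
1.6 -110 [(661, 435)]
1.6 110 [(585, 32)]
1.7 -110 [(690, 431)]
1.7 110 [(613, 28)]
1.8 -110 [(718, 426)]
1.8 110 [(640, 24)]
```

The crop confirms the geometry: rim corners fit to about 2 mm, the lid is at roughly 1.8 rad, and the speaker, case and fin match the sizes given. Next comes a move planner that prints tool-axis shifts.

```bash
cat >> h.py <<'E'
from scipy.spatial.transform import Rotation as Ro
UC=np.array([.5455,-.0408]);UY=np.radians(-81.6)
UR=np.array([[np.cos(UY),-np.sin(UY)],[np.sin(UY),np.cos(UY)]])
W=lambda x,y:(UR@np.array([x,y])/1e3+UC)
U=lambda p:(UR.T@(np.array(p)[:2]-UC)*1e3).round(1)
def plan(*tg):
    "tg: (x,y,z,jaw_deg or None)"
    o=robot.get_obs();p=o['tool_pos'];R=Ro.from_euler('xyz',o['ee_rot']).as_matrix()
    print('t',o['time'],'tcp',p.round(4),'F',o['wrist_force'].round(1),'w',round(o['width'],4),'jaw',np.degrees(np.arctan2(R[1,1],R[0,1])).round(1),'j6',o['joint_positions'][5].round(2),'xaxis',R[:,0].round(3),'U',U(p))
    for x,y,z,j in tg:
        t=0
        if j is not None:
            y0=np.degrees(np.arctan2(R[1,1],R[0,1])); t=-((j-y0+90)%180-90)
            R=R@Ro.from_euler('x',t,degrees=True).as_matrix()
        d=R.T@(np.array([x,y,z])-p)*100; p=np.array([x,y,z])
        print('turn',round(t,1),'shift cm',d.round(2),'dist',np.linalg.norm(d).round(1))
E
python3 -c "
from h import *
plan((.17,-.52,.30,-86),(.539,-.024,.30,None),(.539,-.024,.15,None),(.539,-.024,.045,None))"
```

```text
t 0.1 tcp [ 0.1686 -0.523   0.1806] F [-0.5  0.7  0.5] w 0.0938 jaw -72.1 j6 -0.1 xaxis [-0.     0.002 -1.   ] U [ 421.9 -443.3]
turn 13.9 shift cm [-11.94  -0.31  -0.16] dist 11.9
turn 0 shift cm [  0.08 -46.91 -40.27] dist 61.8
turn 0 shift cm [15.    0.03 -0.  ] dist 15.0
turn 0 shift cm [10.5   0.02 -0.  ] dist 10.5
```

carry_out(targets=[[0,-4,0,0,7],[0,-4,0,0,7],[0,-4,-0.3,-0.1,0],[0,0,-2.9,-2.5,0],[0,0,-2.9,-2.5,0],[0,0,-2.9,-2.5,0],[0,0,-2.9,-2.5,0],[0,0,-2.9,-2.5,0],[0,0,-2.9,-2.5,0],[0,0,-2.9,-2.5,0],[0,0,-2.9,-2.5,0],[0,0,-2.9,-2.5,0],[0,0,-2.9,-2.5,0],[0,0,-2.9,-2.5,0],[0,0,-2.9,-2.5,0],[0,0,-2.9,-2.5,0],[0,0,-2.9,-2.5,0],[0,0,-2.9,-2.5,0],[0,0,-2.9,-2.5,0]])

```text
time: 2.0
tool_pos: [0.5379, -0.029, 0.3011]
ee_rot: [0.036, 1.57, -3.038]
wrist_force: [1.0, -1.2, -0.7]
width: 0.0939
```

```bash
python3 -c "
from h import *
s=snap('wrist','wrist1')
cv2.imwrite('pics/w1.png',cv2.resize(s['image'][:,:,::-1],(800,600)))
print(s['camera_matrix'].round(1).tolist(),s['pose'].round(3).tolist())
plan((.539,-.024,.15,-86),(.539,-.024,.045,None))
c,s_=np.cos(np.radians(4)),np.sin(np.radians(4))
for a,b in((-29,-31),(29,-31),(29,31),(-29,31)):
  # a along jaw dir(-86deg), b along 4deg
  p=np.array([.5386,-.0243])+a/1e3*np.array([s_,-c])+b/1e3*np.array([c,s_]); print(np.round(np.array(proj('wrist1',[*p,.085]))*1.5625))
"
```

```text
[[297.3, 0.0, 251.9], [0.0, 297.3, 188.0], [0.0, 0.0, 1.0]] [[0.067, 0.955, 0.29, 0.623], [-0.998, 0.064, 0.019, -0.024], [-0.0, -0.291, 0.957, 0.505], [0.0, 0.0, 0.0, 1.0]]
t 2.05 tcp [ 0.5404 -0.0244  0.2998] F [ 0.1  1.9 -0.7] w 0.094 jaw -85.8 j6 1.35 xaxis [-0.     0.004 -1.   ] U [-17.   -2.7]
turn 0.2 shift cm [14.98  0.02  0.13] dist 15.0
turn 0 shift cm [10.5   0.05 -0.  ] dist 10.5
[357. 281.]
[419. 281.]
[420. 215.]
[356. 215.]
```

View pics/w1.png

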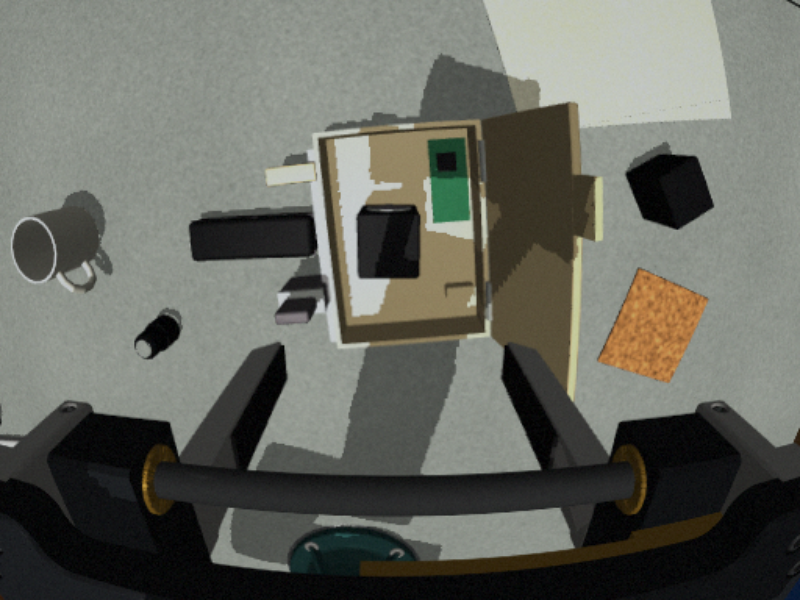

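The wrist view shows the speaker top at (358–419, 213–278). The prediction is (357–420, 215–281), so they agree. I descend with the fingers partly closed to clear the tray wall.

carry_out(targets=[[0.2,4,0,0.1,0],[0.2,4,0,0,0],[0.2,4,0,0,0],[0.2,3,0,0,0],[0.2,3,0,0,0],[0.2,2,0,0,0],[0.2,2,0,0,0],[0.2,2,0,0,0],[0.2,1.8,0,0,0],[0.2,0,0,0,0],[0.2,0,0,0,0],[0.6,0,0,0,0],[0.6,0,0,0,0],[0.6,0,0,0,0],[0.6,0,0,0,0],[0.6,0,0,0,0]])

```text
time: 3.65
tool_pos: [0.5376, -0.0296, 0.0455]
ee_rot: [-2.764, 1.567, 0.446]
wrist_force: [-0.7, 4.6, 6.6]
width: 0.0582
```

carry_out(targets=[[0.8,0,0,0,0],[0.8,0,0,0,0],[0.8,-1,0,0,0],[0.8,-1,0,0,0],[0.8,-1,0,0,0],[0.8,0,0,0,0]])

```text
time: 4.25
tool_pos: [0.5377, -0.0313, 0.0757]
ee_rot: [2.724, 1.567, -0.35]
wrist_force: [0.3, 0.2, -2.9]
width: 0.0583
```

```bash
python3 -c "
from h import *
plan((.54,-.026,.30,None),(.447,-.377,.30,None),(.447,-.377,.05,None));plan()"
```

```text
t 4.25 tcp [ 0.5377 -0.0313  0.0757] F [ 0.3  0.2 -2.9] w 0.0583 jaw -86.2 j6 1.34 xaxis [ 0.004 -0.001 -1.   ] U [-10.5  -6.3]
turn 0 shift cm [-22.43  -0.48  -0.35] dist 22.4
turn 0 shift cm [1.000e-02 3.440e+01 1.163e+01] dist 36.3
turn 0 shift cm [25.   -0.04  0.09] dist 25.0
t 4.25 tcp [ 0.5377 -0.0313  0.0757] F [ 0.3  0.2 -2.9] w 0.0583 jaw -86.2 j6 1.34 xaxis [ 0.004 -0.001 -1.   ] U [-10.5  -6.3]
```

carry_out(targets=[[0.8,-2,0,0,0],[0.8,-3,0,0,0],[0.8,-3,0,0,0],[0.8,-3,0,0,0],[0.8,-3,0,0,0],[0.8,-3,0,0,0],[0.8,-3,0,0,0],[0.8,-2.5,0,0,0],[0.8,0,0,0,0]])

```text
time: 5.15
tool_pos: [0.5379, -0.0311, 0.303]
ee_rot: [2.856, 1.562, -0.219]
wrist_force: [0.1, 0.0, -2.6]
width: 0.0583
```

carry_out(targets=[[0.8,0,1.5,0.5,0],[0.8,0,2.5,0.9,0],[0.8,0,2.5,0.9,0],[0.8,0,2.5,0.9,0],[0.8,0,2.5,0.9,0],[0.8,0,2.5,0.9,0],[0.8,0,2.5,0.9,0],[0.8,0,2.5,0.9,0],[0.8,0,2.5,0.9,0],[0.8,0,2.5,0.9,0],[0.8,0,2.5,0.9,0],[0.8,0,2.5,0.7,0],[0.8,0,2.5,0.7,0],[0.8,0,2.5,0,0],[0.8,0,1.2,0,0],[0.8,0,0,0,0],[0.8,0,0,0,0]])

```text
time: 6.85
tool_pos: [0.4509, -0.3886, 0.2974]
ee_rot: [-0.999, 1.568, 2.21]
wrist_force: [0.3, -0.1, -3.1]
width: 0.0587
```

```bash
python3 -c "
from h import *
plan((.447,-.377,.15,None),(.447,-.377,.05,None));plan();
s=snap('wrist','wrist2');cv2.imwrite('pics/w2.png',cv2.resize(s['image'][:,:,::-1],(800,600)))"
```

```text
t 6.85 tcp [ 0.4509 -0.3886  0.2974] F [ 0.3 -0.1 -3.1] w 0.0587 jaw -86.1 j6 0.7 xaxis [-0.002  0.002 -1.   ] U [ 330.2 -144.4]
turn 0 shift cm [14.74 -1.14  0.28] dist 14.8
turn 0 shift cm [10.    0.02 -0.02] dist 10.0
t 6.85 tcp [ 0.4509 -0.3886  0.2974] F [ 0.3 -0.1 -3.1] w 0.0587 jaw -86.1 j6 0.7 xaxis [-0.002  0.002 -1.   ] U [ 330.2 -144.4]
```

View pics/w2.png

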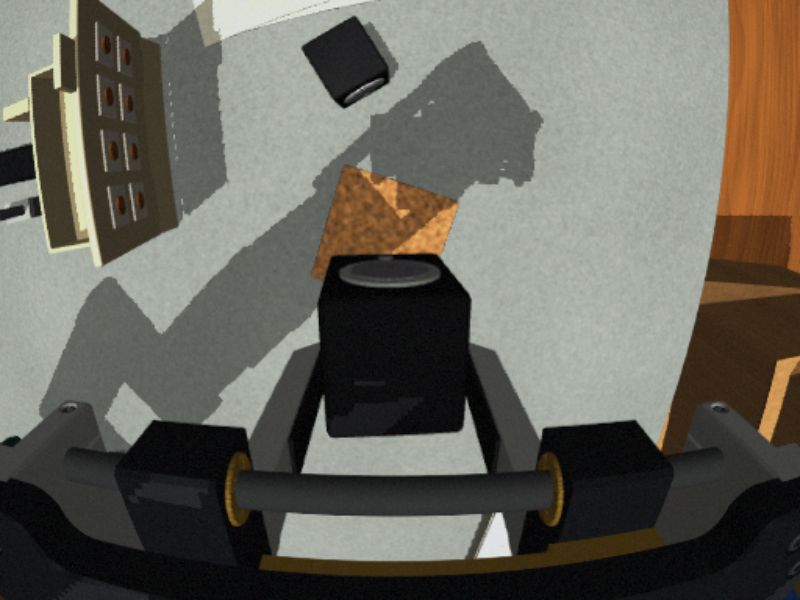

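The speaker is held upright, just right of the mat centre. I correct that and lower it.

carry_out(targets=[[0.8,3,-0.5,0.2,0],[0.8,4,-0.5,0.1,0],[0.8,4,0,0,0],[0.8,4,0,0,0],[0.8,3,0,0,0],[0.8,3,0,0,0],[0.8,2,0,0,0],[0.8,1,0,0,0],[0.8,0.4,0,0,0],[0.8,0.3,0,0,0],[0.8,0,0,0,0]])

```text
time: 8.0
tool_pos: [0.4483, -0.3797, 0.0529]
ee_rot: [2.258, 1.569, -0.815]
wrist_force: [-0.7, -0.7, -2.3]
width: 0.0583
```

carry_out(targets=[[0.8,0.2,0,0,0],[0.8,0.2,0,0,0],[0.8,0.2,0,0,0],[0.8,0,0,0,0]])

```text
time: 8.4
tool_pos: [0.4475, -0.3793, 0.0454]
ee_rot: [-0.747, 1.57, 2.462]
wrist_force: [1.0, 1.5, -2.3]
width: 0.0584
```

carry_out(targets=[[0.8,0.1,0,0,0],[0.8,0.1,0,0,0],[0.8,0,0,0,0]])

```text
time: 8.7
tool_pos: [0.4477, -0.3795, 0.0446]
ee_rot: [2.074, 1.57, -1.0]
wrist_force: [-1.3, 1.2, 1.7]
width: 0.0583
```

The speaker is on the mat, with the wrist reading upward contact. I release it, rise, and turn for the case.

carry_out(targets=[[0.5,0,0,0,0],[0.3,0,0,0,0],[0.1,0,0,0,0],[0.1,0,0,0,0],[0.1,0,0,0,0],[0.1,-1,0,0,0],[0.1,-3,0,0,0],[0.1,-4,0,0,0],[0.1,-4,0,0,0],[0.1,-4,0,0,0],[0.1,-4,0,0,0],[0.1,-4,0,0,0],[0.1,-1.5,0,0,0],[0,0,0,0,0]])

```text
time: 10.1
tool_pos: [0.4486, -0.3803, 0.3036]
ee_rot: [2.271, 1.562, -0.803]
wrist_force: [0.3, -0.5, 0.3]
width: 0.0897
```

carry_out(targets=[[0,0,0,0,-8.25],[0,0,0,0,-8.25],[0,0,0,0,-8.25],[0,0,0,0,-8.25],[0,0,0,0,-8.25],[0,0,0,0,-8.25],[0,0,0,0,-8.25],[0,0,0,0,-8.25],[0,0,0,0,-8.25],[0,0,0,0,-8.25],[0,0,0,0,-8.25],[0,0,0,0,0]])

```text
time: 11.3
tool_pos: [0.4472, -0.379, 0.297]
ee_rot: [-2.416, 1.568, 2.377]
wrist_force: [0.3, 0.3, -1.0]
width: 0.094
```

```bash
python3 -c "
from h import *
plan((.529,.142,.30,4.8),(.529,.142,.10,None),(.529,.142,.012,None));
s=snap('top','top2');cv2.imwrite('pics/t2.png',cv2.resize(s['image'][:,:,::-1],(800,600)))"
```

```text
t 11.3 tcp [ 0.4472 -0.379   0.297 ] F [ 0.3  0.3 -1. ] w 0.094 jaw 4.6 j6 -0.88 xaxis [-0.002  0.002 -1.   ] U [ 320.2 -146.6]
turn -0.2 shift cm [ -0.22  12.51 -51.24] dist 52.7
turn 0 shift cm [20.    0.04  0.04] dist 20.0
turn 0 shift cm [8.8  0.02 0.02] dist 8.8
```

View pics/t2.png

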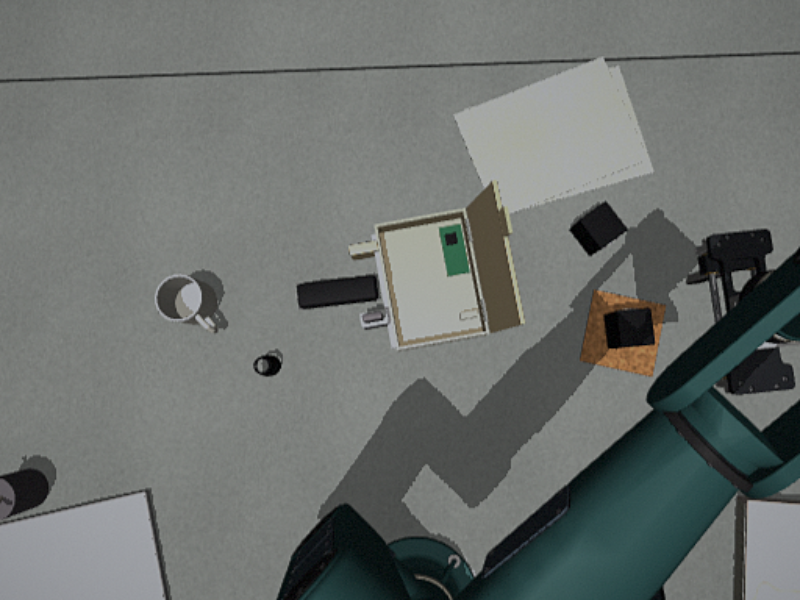

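The top view shows the speaker upright on the mat at (630,328), well within it. The case has not moved, so I move over it now.

carry_out(targets=[[0,0,0.5,-2,0],[0,0,1,-4,0],[0,0,1,-4,0],[0,0,1,-4,0],[0,0,1,-4,0],[0,0,1,-4,0],[0,0,1,-4,0],[0,0,1,-4,0],[0,0,1,-4,0],[0,0,1,-4,0],[0,0,1,-4,0],[0,0,1,-4,0],[0,0,1,-4,0],[0,0,0,-1.2,0],[0,5,0,0,0],[0,4,0,0,0],[0,4,0,0,0],[0,4,0,0,0],[0,3,0,0,0],[0,0,0,0,0]])

```text
time: 13.35
tool_pos: [0.5263, 0.1404, 0.0931]
ee_rot: [-1.473, 1.559, -2.965]
wrist_force: [-1.1, -0.6, -0.8]
width: 0.0941
```

```bash
python3 -c "
from h import *
s=snap('wrist','wrist3');plan((.529,.142,.012,4.8));cv2.imwrite('pics/w3.png',cv2.resize(s['image'][:,:,::-1],(800,600)))"
```

```text
t 13.4 tcp [0.5286 0.1407 0.0966] F [-0.5 -0.5  0.7] w 0.0944 jaw 4.6 j6 0.08 xaxis [-0.005 -0.001 -1.   ] U [-182.     9.8]
turn -0.2 shift cm [ 8.46  0.1  -0.13] dist 8.5
```

View pics/w3.png

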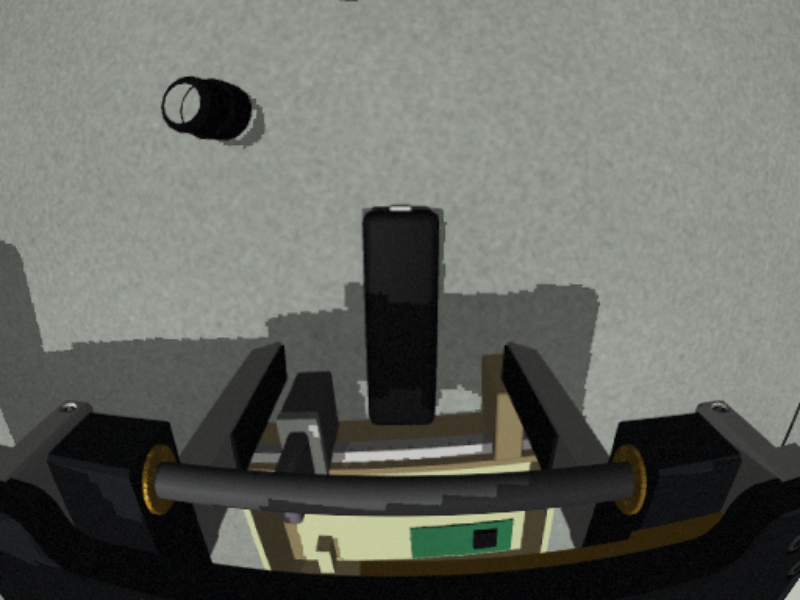

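The case lies centred between the fingers, with its axis near column 402. I descend and grip.

carry_out(targets=[[0,3,0,0,0],[0,3,0,0,0],[0,1.5,0,0,0],[0,0.6,0,0,0],[0,0,0,0,0],[0.8,0,0,0,0],[0.8,0,0,0,0],[0.8,0,0,0,0],[0.8,0,0,0,0],[0.8,0,0,0,0],[0.8,0,0,0,0]])

```text
time: 14.5
tool_pos: [0.5311, 0.141, 0.0177]
ee_rot: [0.856, 1.571, -0.634]
wrist_force: [0.3, 0.6, 0.5]
width: 0.0495
```

carry_out(targets=[[0.8,-0.5,0,0,0],[0.8,-0.3,0,-1,0],[0.8,0,0,-1.5,0],[0.8,0,0,-1.5,0],[0.8,0,0,-1.5,0],[0.8,0,0,-1.5,0],[0.8,0.5,0,0,0],[0.8,0.3,0,0,0],[0.8,0,0,0,0]])

```text
time: 15.4
tool_pos: [0.5247, 0.2103, 0.0165]
ee_rot: [-1.152, 1.569, -2.643]
wrist_force: [-0.0, -0.2, -0.1]
width: 0.0189
```

```bash
python3 -c "
from h import *
plan()"
```

```text
t 15.4 tcp [0.5247 0.2103 0.0165] F [-0.  -0.2 -0.1] w 0.0189 jaw 4.6 j6 0.2 xaxis [-0.002 -0.001 -1.   ] U [-251.4   16.1]
```

The fingers had not finished closing when I moved, so they slipped off. I look before regripping.

```bash
python3 - <<'E'
from h import *
s=snap('top','top3')
im=s['image']
d=(im.max(2)<45).astype(np.uint8); 
cv2.imwrite('pics/t3.png',cv2.resize(im[130:260,140:320,::-1],(780,563)))
E
```

```text
(no output)
```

View pics/t3.png

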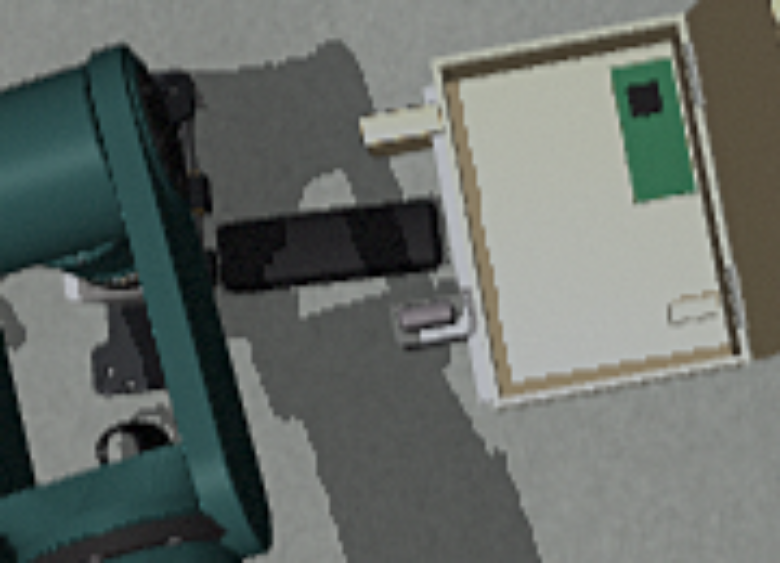

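The case has not moved: its left edge is still at column 190 of the raw image. I open, go back over it, and wait for the closure this time.

carry_out(targets=[[0,-2,0,0,0],[0,-3,0,0,0],[0,0,0,0,0],[0,0,0,0,0],[0,0,0,0,0],[0,0,0,0,0],[0,0,0,0,0],[0,0,0,0,0],[0,0,0,2,0],[0,0,0,3,0],[0,0,0,2,0],[0,3,0,0,0],[0,2,0,0,0],[0,0.2,0,0,0],[0.7,0,0,0,0],[0.7,0,0,0,0],[0.7,0,0,0,0],[0.7,0,0,0,0],[0.7,0,0,0,0],[0.7,0,0,0,0]])

```text
time: 17.45
tool_pos: [0.5312, 0.1411, 0.016]
ee_rot: [1.498, 1.57, 0.007]
wrist_force: [0.7, 0.4, -0.3]
width: 0.0493
```

carry_out(targets=[[0.7,0,0,0,0],[0.7,0,0,0,0],[0.7,0,0,0,0],[0.7,0,0,0,0],[0.7,0,0,0,0]])

```text
time: 17.95
tool_pos: [0.531, 0.141, 0.0156]
ee_rot: [-0.437, 1.571, -1.927]
wrist_force: [-0.3, 0.2, 1.1]
width: 0.0284
```

```bash
python3 - <<'E'
from h import *
s=snap('wrist','wrist4')
plan()
cv2.imwrite('pics/w4.png',cv2.resize(s['image'][:,:,::-1],(800,600)))
E
```

```text
t 18.0 tcp [0.531  0.141  0.0156] F [-0.5  0.7 -0.2] w 0.0282 jaw 4.6 j6 0.08 xaxis [-0. -0. -1.] U [-182.    12.3]
```

View pics/w4.png

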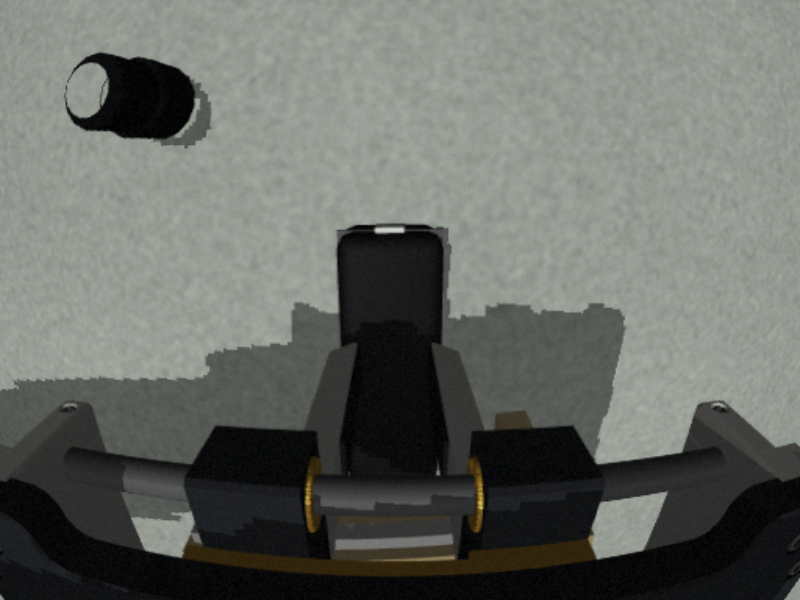

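```bash
python3 - <<'E'
from h import *
p=np.array([.531,.141]);j=np.array([np.cos(np.radians(4.6)),np.sin(np.radians(4.6))]);n=np.array([-j[1],j[0]])
for z in(.0156,.038,.05):
  for w in(-.0141,.0141,-.022,.022):
    for o in (0,.008):print(z,w,o,(np.array(proj('wrist4',[*(p+j*w+n*o),z]))*1.5625).round())
# case end b far top corners
for q in[(338,236),(443,236)]:
  print('z38',pt('wrist4',q[0]/1.5625,q[1]/1.5625,.038),'z20',pt('wrist4',q[0]/1.5625,q[1]/1.5625,.02))
print(np.load('pics/wrist4.npz')['P'].round(3))
E
```

```text
0.0156 -0.0141 0 [364. 340.]
0.0156 -0.0141 0.008 [363. 324.]
0.0156 0.0141 0 [423. 340.]
0.0156 0.0141 0.008 [423. 324.]
0.0156 -0.022 0 [347. 340.]
0.0156 -0.022 0.008 [346. 324.]
0.0156 0.022 0 [440. 340.]
0.0156 0.022 0.008 [440. 324.]
0.038 -0.0141 0 [360. 360.]
0.038 -0.0141 0.008 [360. 342.]
0.038 0.0141 0 [426. 360.]
0.038 0.0141 0.008 [427. 342.]
0.038 -0.022 0 [342. 359.]
0.038 -0.022 0.008 [341. 342.]
0.038 0.022 0 [444. 359.]
0.038 0.022 0.008 [445. 342.]
0.05 -0.0141 0 [358. 372.]
0.05 -0.0141 0.008 [358. 354.]
0.05 0.0141 0 [428. 372.]
0.05 0.0141 0.008 [429. 354.]
0.05 -0.022 0 [339. 372.]
0.05 -0.022 0.008 [338. 354.]
0.05 0.022 0 [447. 372.]
0.05 0.022 0.008 [448. 354.]
z38 [0.5049 0.1925 0.038 ] z20 [0.5029 0.1893 0.02  ]
z38 [0.5464 0.1959 0.038 ] z20 [0.5486 0.1929 0.02  ]
[[ 0.997 -0.077 -0.023  0.524]
 [ 0.08   0.954  0.289  0.225]
 [-0.    -0.29   0.957  0.219]
 [ 0.     0.     0.     1.   ]]
```

The finger tips appear about 20 mm higher than the TCP reading suggests: they show at row 345, where 324 was predicted. They probably close just above the case. I open and go down in small steps, watching the force.

carry_out(targets=[[0,-1,0,0,0],[0,0,0,0,0],[0,0,0,0,0],[0,0,0,0,0],[0,0,0,0,0],[0,0,0,0,0],[0,0,0,0,0],[0,0,0,0,0],[0,1,0,0,0],[0,0.5,0,0,0],[0,0.3,0,0,0],[0,0,0,0,0]])

```text
time: 19.2
tool_pos: [0.5303, 0.1409, 0.0065]
ee_rot: [-1.439, 1.569, -2.929]
wrist_force: [-0.0, 0.0, -0.7]
width: 0.094
```

carry_out(targets=[[0,0.2,0,0,0],[0,0.2,0,0,0],[0,0,0,0,0]])

```text
time: 19.5
tool_pos: [0.5309, 0.141, 0.0035]
ee_rot: [-1.146, 1.571, -2.636]
wrist_force: [-0.9, 0.4, -0.1]
width: 0.0941
```

carry_out(targets=[[0,0.2,0,0,0],[0,0.2,0,0,0],[0,0.2,0,0,0],[0,0,0,0,0]])

```text
time: 19.9
tool_pos: [0.5307, 0.1409, -0.0028]
ee_rot: [-1.377, 1.57, -2.867]
wrist_force: [-0.0, 0.3, -0.1]
width: 0.0938
```

carry_out(targets=[[0,0.2,0,0,0],[0,0.2,0,0,0],[0,0.2,0,0,0],[0,0,0,0,0]])

```text
time: 20.3
tool_pos: [0.5307, 0.1409, -0.0088]
ee_rot: [-1.375, 1.57, -2.866]
wrist_force: [-0.7, 0.9, 0.4]
width: 0.0942
```

The TCP reading goes below zero with no contact, so the tips really do sit about 22 mm above what is reported. I go a little lower and grip.

carry_out(targets=[[0,0.2,0,0,0],[0,0.2,0,0,0],[0,0,0,0,0],[0.7,0,0,0,0],[0.7,0,0,0,0],[0.7,0,0,0,0],[0.7,0,0,0,0],[0.7,0,0,0,0],[0.7,0,0,0,0],[0.7,0,0,0,0],[0.7,0,0,0,0],[0.7,0,0,0,0],[0.7,0,0,0,0],[0.7,0,0,0,0]])

```text
time: 21.7
tool_pos: [0.5309, 0.141, -0.0124]
ee_rot: [-1.437, 1.57, -2.928]
wrist_force: [-0.2, 0.5, 0.4]
width: 0.044
```

Width is 44 mm, so the case is gripped. I slide it out 7 cm, lifted slightly.

carry_out(targets=[[0.7,-0.4,0,0,0],[0.7,0,0,-1,0],[0.7,0,0,-1.5,0],[0.7,0,0,-1.5,0],[0.7,0,0,-1.5,0],[0.7,0,0,-1.5,0],[0.7,0.4,0,0,0],[0.7,0,0,0,0],[0,0,0,0,0],[0,0,0,0,0],[0,0,0,0,0],[0,0,0,0,0],[0,0,0,0,0],[0,0,0,0,0],[0,0,0,0,0],[0,-2,0,0,0],[0,-4,0,0,0],[0,-4,0,0,0],[0,0,0,0,0]])

```text
time: 23.6
tool_pos: [0.5298, 0.2121, 0.0951]
ee_rot: [1.772, 1.557, 0.282]
wrist_force: [0.6, 0.5, 1.2]
width: 0.0938
```

```bash
python3 - <<'E'
from h import *
s=snap('wrist','wrist5');im=s['image']
d=(im.max(2)<50).astype(np.uint8)
for c in cv2.findContours(cv2.morphologyEx(d,cv2.MORPH_OPEN,np.ones((3,3))),0,2)[0]:
    if cv2.contourArea(c)>300:print(cv2.boundingRect(c))
cv2.imwrite('pics/w5.png',cv2.resize(im[:,:,::-1],(800,600)))
plan()
E
```

```text
(0, 221, 512, 163)
(223, 133, 48, 139)
(101, 123, 51, 44)
t 23.65 tcp [0.528  0.2116 0.0918] F [-0.3  0.7 -0.1] w 0.0942 jaw 4.6 j6 0.2 xaxis [ 0.008  0.002 -1.   ] U [-252.3   19.6]
```

View pics/w5.png

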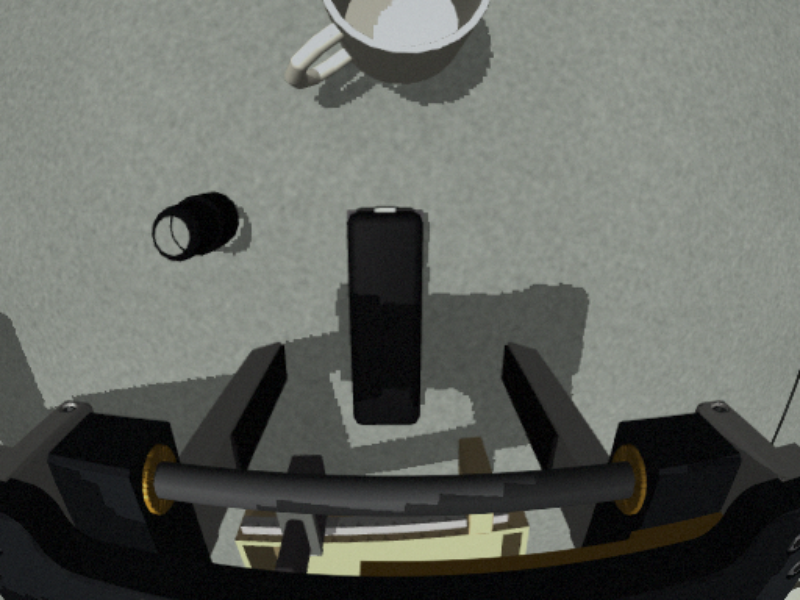

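The case now lies clear of the lock and end block, with the mug and the piece undisturbed. I rise, close the fingers, align with the unit (tool y = unit y, tool z = unit x) and go over the lid.

carry_out(targets=[[1,-3,0,0,0],[1,-4,0,0,0],[1,-4,0,0,0],[1,-4,0,0,0],[1,-4,0,0,0],[1,-4,0,0,-3.8],[1,0,0,0,0]])

```text
time: 24.35
tool_pos: [0.527, 0.2113, 0.3231]
ee_rot: [1.697, 1.561, 0.274]
wrist_force: [0.2, -0.3, 0.4]
width: 0.0414
```

carry_out(targets=[[1,0,0,2,0],[1,0,-0.4,4,0],[1,0,-0.4,4,0],[1,0,-0.4,4,0],[1,0,-0.4,4,0],[1,0,-0.4,4,0],[1,0,-0.4,4,0],[1,0,-0.4,4,0],[1,0,-0.4,4,0],[1,0,-0.3,4,0],[1,0,0,4,0],[1,0,0,0,0],[1,0,0,0,0]])

```text
time: 25.65
tool_pos: [0.5518, -0.2102, 0.3147]
ee_rot: [-2.256, 1.566, 2.601]
wrist_force: [0.0, 0.3, 0.0]
width: 0.0002
```

```bash
python3 - <<'E'
from h import *
plan((*W(165,-15),.20,8.4))
# case end a near corners from wrist5
for q in[(357,422),(417,422)]:print(U(pt('wrist5',q[0]/1.5625,q[1]/1.5625,.03)))
snap('scene','scene5')
s=snap('top','top5')
E
```

```text
t 25.65 tcp [ 0.5518 -0.2102  0.3147] F [0.  0.3 0. ] w 0.0002 jaw 8.3 j6 -0.61 xaxis [-0.004  0.003 -1.   ] U [168.5 -18.6]
turn -0.1 shift cm [11.47  0.4  -0.32] dist 11.5
[-166.8   -8.1]
[-163.8   32.5]
```

The case end is at unit x ≈ -165, below the required -135. Now I go down behind the lid and push its free edge.

carry_out(targets=[[1,4,0,0,0],[1,4,0,0,0],[1,4,0,0,0],[1,4,0,0,0],[1,0,0,0,0],[1,0,0,-2,0],[1,0,0,-2,0],[1,0,0,-1,0],[1,0,0,-1,0],[1,0,0,-1,0],[1,0,0,-1,0],[1,0,0,-1,0],[1,0,0,-1,0]])

```text
time: 27.05
tool_pos: [0.5375, -0.1103, 0.1573]
ee_rot: [-1.428, 1.57, -2.852]
wrist_force: [0.2, -2.4, -1.2]
width: 0.0005
```

```bash
python3 - <<'E'
from h import *
plan((*W(64,-15),.155,8.4))
E
```

```text
t 27.05 tcp [ 0.5375 -0.1103  0.1573] F [ 0.2 -2.4 -1.2] w 0.0005 jaw 8.4 j6 -0.45 xaxis [-0. -0. -1.] U [ 67.5 -18.1]
turn -0.0 shift cm [ 0.23  0.31 -0.35] dist 0.5
```

carry_out(targets=[[1,0.3,0,-1.7,0],[1,0.4,0,-1.7,0],[1,0.9,0,-1.4,0],[1,0.9,0,-1.3,0],[1,0.8,0,-0.7,0],[1,0.8,0,-0.7,0],[1,0.9,0,-0.7,0],[1,1,0,-0.5,0],[1,1,0,-0.5,0],[1,0.9,0,-0.4,0],[1,0,0,0,0]])

```text
time: 28.15
tool_pos: [0.5223, -0.0155, 0.0765]
ee_rot: [-1.82, 1.567, 3.039]
wrist_force: [-0.4, -0.3, 0.2]
width: 0.0004
```

```bash
python3 - <<'E'
from h import *
plan()
s=snap('scene','scene6');cv2.imwrite('pics/s6.png',cv2.resize(s['image'][:,:,::-1],(800,600)))
E
```

```text
t 28.15 tcp [ 0.5223 -0.0155  0.0765] F [-0.4 -0.3  0.2] w 0.0004 jaw 8.4 j6 -0.29 xaxis [-0.004  0.    -1.   ] U [-28.4 -19.3]
```

carry_out(targets=[[1,0.8,0,-0.3,0],[1,0.7,0,-0.2,0],[1,0.5,0,0,0],[1,0.3,0,0,0],[1,0.3,0,0,0]])

```text
time: 28.7
tool_pos: [0.5226, -0.0108, 0.0523]
ee_rot: [-2.16, 1.57, 2.699]
wrist_force: [-0.5, 0.3, 1.0]
width: 0.0008
```

carry_out(targets=[[1,0.2,0,0,0],[1,0.2,0,0,0],[1,0.2,0,0,0],[1,0,0,0,0]])

```text
time: 29.1
tool_pos: [0.5227, -0.0111, 0.0464]
ee_rot: [-0.896, 1.57, -2.32]
wrist_force: [-0.1, 0.4, 0.6]
width: 0.0005
```

View pics/s6.png

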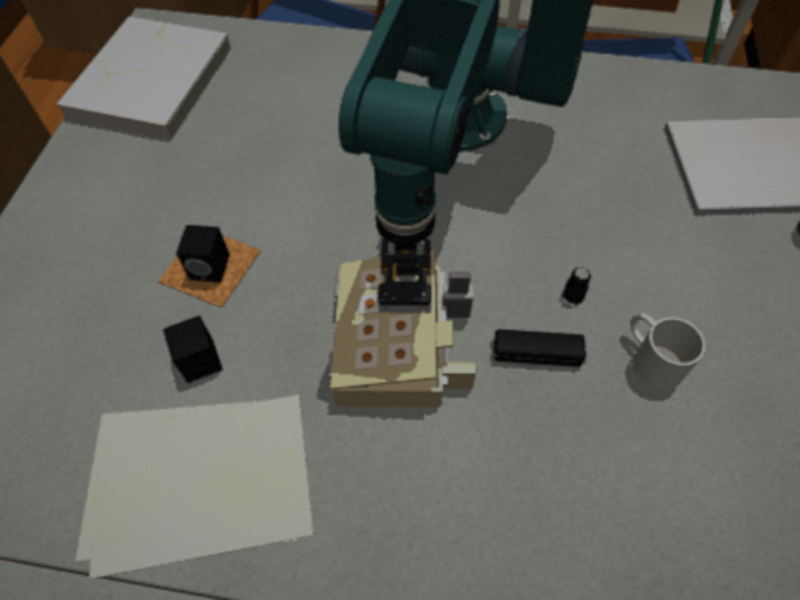

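In the picture the lid is nearly down, the case is clear, and the other things are in place. I keep pressing down until contact is firm.

carry_out(targets=[[1,0.2,0,0,0],[1,0.2,0,0,0],[1,0,0,0,0]])

```text
time: 29.4
tool_pos: [0.5231, -0.0112, 0.0453]
ee_rot: [0.966, 1.57, -0.458]
wrist_force: [-4.9, 1.8, 11.3]
width: 0.0005
```

carry_out(targets=[[1,0.2,0,0,0],[1,0.2,0,0,0],[1,0,0,0,0]])

```text
time: 29.7
tool_pos: [0.5232, -0.0112, 0.0451]
ee_rot: [1.028, 1.568, -0.396]
wrist_force: [-11.2, 0.8, 26.2]
width: 0.0005
```

Contact is firm at a reported 0.045, which is real 0.069 and so the shut lid height. Now the lock.

carry_out(targets=[[1,-1,0,0,0],[1,-3,0,0,0],[1,-4,0,0,0],[1,-1,-2,-2,0],[1,0,-3,-2,0],[1,0,-2.2,-2,0],[1,0,0,0,0],[1,0,0,0,0]])

```text
time: 30.5
tool_pos: [0.443, 0.0378, 0.1288]
ee_rot: [0.959, 1.569, -0.465]
wrist_force: [-0.7, 0.1, -0.7]
width: 0.0002
```

```bash
python3 - <<'E'
from h import *
plan((*W(-107,-90),.12,8.4),(*W(-107,-90),.067,8.4))
s=snap('top','top7');im=s['image']
cv2.imwrite('pics/t7.png',cv2.resize(im[110:240,170:350,::-1],(780,563)))
E
```

```text
t 30.5 tcp [0.443  0.0378 0.1288] F [-0.7  0.1 -0.7] w 0.0002 jaw 8.5 j6 -0.19 xaxis [ 0.001 -0.001 -1.   ] U [-92.7 -89.9]
turn 0.1 shift cm [ 0.88 -0.01 -1.43] dist 1.7
turn -0.0 shift cm [ 5.3  -0.01 -0.  ] dist 5.3
```

carry_out(targets=[[1,0,0,-1.4,0],[1,3,0,0,0],[1,3,0,0,0],[1,0.2,0,0,0],[1,0,0,0,0],[1,0,1,0,0],[1,0,1,0,0],[1,0,1,0,0],[1,0,1,0,0],[1,0,1,0,0],[1,0,1,0,0],[1,0,0,0,0]])

```text
time: 31.75
tool_pos: [0.5017, 0.0608, 0.0665]
ee_rot: [1.634, 1.57, 0.21]
wrist_force: [0.2, -0.5, 0.2]
width: 0.0004
```

carry_out(targets=[[1,0,1,0,0],[1,0,1,0,0],[1,0,1,0,0],[1,0,1,0,0],[1,0,1,0,0],[1,0,0.5,0,0],[1,0,0,0,0]])

```text
time: 32.45
tool_pos: [0.5559, 0.0684, 0.0666]
ee_rot: [1.124, 1.569, -0.3]
wrist_force: [0.7, -0.5, -1.1]
width: 0.0002
```

```bash
python3 -c "
from h import *
plan()"
```

```text
t 32.45 tcp [0.5559 0.0684 0.0666] F [ 0.7 -0.5 -1.1] w 0.0002 jaw 8.4 j6 -0.13 xaxis [ 0.001 -0.    -1.   ] U [-106.6   26.2]
```

carry_out(targets=[[1,0,0.3,0,0],[1,0,0.3,0,0],[1,0,0,0,0]])

```text
time: 32.75
tool_pos: [0.5607, 0.0692, 0.0667]
ee_rot: [0.618, 1.57, -0.806]
wrist_force: [-0.2, -0.1, -0.2]
width: 0.0002
```

carry_out(targets=[[1,0,0.3,0,0],[1,0,0.2,0,0],[1,0,0,0,0]])

```text
time: 33.05
tool_pos: [0.5608, 0.0692, 0.0668]
ee_rot: [-1.511, 1.56, -2.935]
wrist_force: [-13.8, -3.0, 6.5]
width: 0.0005
```

```bash
python3 -c "
from h import *
plan()"
```

```text
t 33.05 tcp [0.5608 0.0692 0.0668] F [-13.8  -3.    6.5] w 0.0005 jaw 8.4 j6 -0.12 xaxis [-0.01  -0.002 -1.   ] U [-106.5   31.2]
```

There is a hard stop at unit y 31.2, where 31.5 was predicted for the locked position. I back off and check with the last picture.

carry_out(targets=[[1,0,-1,0,0],[1,0,-1,0,0],[1,-3,0,0,0],[1,-4,0,0,0],[1,-4,0,0,0],[1,-4,-4,0,0],[1,-3,-4,0,0],[1,0,-4,0,0],[1,0,-4,0,0],[1,0,0,0,0],[1,0,0,0,0]])

```text
time: 34.15
tool_pos: [0.3921, 0.0445, 0.2427]
ee_rot: [1.406, 1.567, -0.018]
wrist_force: [-0.0, -0.7, -0.4]
width: 0.0003
```

```bash
python3 - <<'E'
from h import *
s=snap('scene','scene9');plan()
cv2.imwrite('pics/s9.png',cv2.resize(s['image'][100:292,80:480,::-1],(800,384),interpolation=cv2.INTER_CUBIC))
for t in(.1,.11):
    x=W(-107,-60+t*1e3);p=proj('scene9',[*x,.123]);print('fin top',t,((np.array(p)-[80,100])*2).round())
for th in(0,.05,.1):
    x=W(80-156*np.cos(th),-110);p=proj('scene9',[*x,.069+.156*np.sin(th)]);q=proj('scene9',[*W(80-156*np.cos(th),110),.069+.156*np.sin(th)])
    print('lid corner',th,((np.array(p)-[80,100])*2).round(),((np.array(q)-[80,100])*2).round())
E
```

```text
t 34.2 tcp [0.3926 0.0445 0.2423] F [-0.3 -0.   0.6] w 0.0008 jaw 8.4 j6 -0.18 xaxis [ 0.002 -0.    -1.   ] U [-106.7 -138.8]
fin top 0.1 [430. 218.]
fin top 0.11 [430. 226.]
lid corner 0 [399. 135.] [400. 296.]
lid corner 0.05 [399. 132.] [400. 293.]
lid corner 0.1 [399. 128.] [400. 290.]
```

View pics/s9.png

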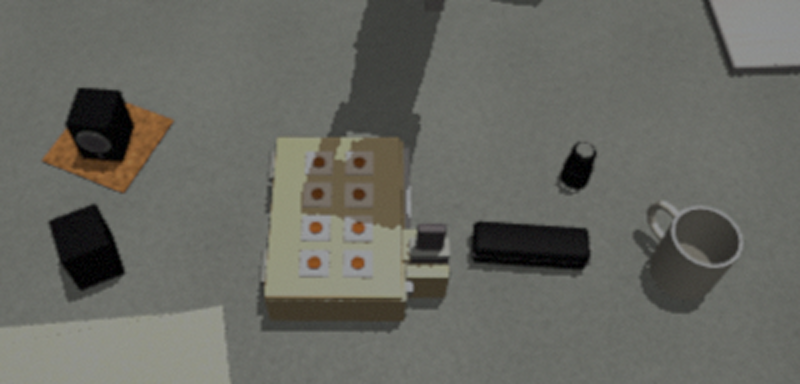

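The lid is flat, with its edge corner at (404,298). The fin is at about (431,229), where (430,226) was predicted for the locked position, and its block sits against the end block. The speaker stands on the mat and the case is clear, so I hand in.

```bash
python3 -c "
from h import *
print(robot.close_job())"
```

```text
the job is handed in; nothing more can be done
None
```

I finished the job and handed it in at about 34 s of the 70 s allowed; the hand-in gave no verdict.

**What I did:**
1. I stood the loudspeaker upright on the cork mat.
2. I pulled the glasses case about 70 mm straight out from the unit's side.
3. I pushed the lid shut.
4. I slid the lock to its end block and backed the arm off.

**Last checks:**
- **Lid:** I pressed on it with about 26 N and it did not give. In the final picture it lies flat.
- **Lock:** it stopped hard at about 14 N. In the final picture its fin is within a few pixels of the expected locked position.
- **Case:** I measured its near end at about unit x -165 mm right after moving it, against the -135 mm required. The final picture shows it unmoved.
- **Speaker and bystanders:** the final picture shows the speaker upright on the mat, and the second speaker, mug and game piece where they were.

**What disagreed:** the finger tips sit about 23 mm higher than the reported tool position says. Because of this, my first two grips on the case closed just above it, without moving it. I found the offset by lowering in small steps while watching the force, and allowed for it after that. I also estimated the unit's pose to only about 2 mm.

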